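# Fill the vial case and hold its lid half open

### The arm

A 6-joint arm with a two-finger parallel gripper is mounted at the origin on a cart in front of the work surface, level with it; the furniture and walls round the work are solid. World frame = base frame: x ahead of the robot, y to its left, z up, the work surface at z = 0. Lengths are in m, angles in rad, forces in N, time in s.
With the tool pointing down it reaches from about 0.225 to 0.875 m from the base axis. Payload 3.4 kg.
Tool frame: the origin (TCP) lies at the very end of the fingers, on their centre line; the grasp point (between the pads) lies 19 mm behind it; z points along the fingers, y is the line along which they close (so a half turn about z gives the same grasp; the last joint's range is limited). The gripper opens to 85 mm and grips with 20 to 120 N. Pads are 22 mm wide; open, the fingers measure 114 mm over their backs; the gripper's body (76 mm by 85 mm) begins 54 mm behind the grasp point. The pads swing forward as they close: fully open they stand 13 mm farther back than shut.
Start: joints at [-1.44, 0.276, 1.505, -0, 1.361, -0.121], TCP at [0.143, -0.557, 0.231] pointing down, gripper open.
Joint ranges: [-2.89, 2.89], [-0.75, 2.08], [0.22, 2.7], [-1.18, 4.32], [0.11, 2.71], [-2.7, 2.7]. Speed limits (rad/s): [2.57, 2.57, 3.14, 3.14, 3.14, 3.14].

### API

Orientations are given as a unit quaternion [w, x, y, z].
In Python, from rig import manip, eyes gives the robot as it stands.
- The arm moves only by the tool servo_tool, never from a script. Its argument "series" is text: rows parted by semicolons, each of 7 numbers parted by spaces: the shift along the tool's x, y, z in m, then the turn, a rotation vector about the tool's x, y, z in degrees, then the closure, from 0 (fully open) to 1 (shut). In form: dx dy dz ax ay az fingers; .... A call has 1 to 5 rows; each row is the pose to reach, as a shift and turn from the pose commanded when the call began, along the tool's axes at that moment; what a row does not reach only later rows make up. A row lasts 1/10 s, in which the tool goes at most 50 mm and 8.59 degrees, less where a joint would pass 70% of its speed; a pose out of reach is approached as far as the arm can. A call with a gripper value outside its range is refused whole. The fingers move at their own pace and stop on an object; "squeeze" is the grip in N (left out, the last holds). Time passes only in rows, so rows that repeat a pose let the fingers close. It gives the time, the measured TCP pose, the force, the opening and the grip force at its end, in the units of the state.
- manip.get_state(): the state, without advancing time (a new reading comes with each control period).
- eyes.get_image(name): name is "scene" or "top"; returns the picture (384x512x3 uint8, red, green, blue); there is no depth.
- eyes.camera_info(name): a dict with "fx", "fy", "cx", "cy" (pixels), "eye" and "orientation" of the camera in the world. Camera axes: x right, y down, z forward; pixel columns grow to the right and rows downward; lengths in m; the calibration is good to about 2 mm. A picture is of the moment at which its call begins. camera_info takes no time and is no camera call.
- manip.sign_off(): hands the job in; it is judged then, once.
The state is a dict: "clock": time; "qpos": joint angles; "qd": joint speeds; "effort": joint torques, N m; "position": TCP position; "ee_rot": TCP orientation; "contact_force": force on the tool from outside, world axes, zero at the start; "moment": the same for the moment, N m; "width": finger opening in m; "gripper_force": force on a finger pad.
Only numpy, scipy, OpenCV 4.12 (cv2) and the standard library are available. Lean on these libraries where they do the work, as an engineer would, in place of code of your own. Each camera call takes 0.05 s, during which the arm holds its last target. There are 200 camera calls.

### The job

Stand the three loose vials from the desk upright in the three empty seats of the front row of the sample case (any order), pushed down to the bottom of their seats, and leave the rear row seated. Then swing the case's lid forward by its bar until it is half open, 45 degrees from closed, and keep holding it there without letting it drop shut, so that I can screw on the lid stay: the program finishes while the gripper is still holding the lid. Leave the other things on the desk alone.

Things in the scene. Friction and masses are not known exactly. Their poses are not given: they have to be found in the camera images.
- case: fixed grey open case 140 (x) by 230 (y) by 42 mm high, walls 5 mm; origin: centre of underside; x from front (robot side) to rear (lid hinge), y left, z up. Inside, a black insert, top 22 mm above the desk, has two rows of three round seats 22 mm wide, 2 mm chamfer, 10 mm deep, 58 mm apart in a row: front row at x -30 mm (empty), rear row at x +26 mm (filled)
- seat_left (a point): centre of the bottom of the left seat of the case's front row (12 mm above the desk, 10 mm below the mouth of the seat; y +58 mm in the case's frame); axes as the case's; starts empty
- seat_middle (a point): centre of the bottom of the middle seat of the case's front row (12 mm above the desk, 10 mm below the mouth of the seat; y 0 mm in the case's frame); axes as the case's; starts empty
- seat_right (a point): centre of the bottom of the right seat of the case's front row (12 mm above the desk, 10 mm below the mouth of the seat; y -58 mm in the case's frame); axes as the case's; starts empty
- lid (a joint): the case's lid, a 31 mm deep cover 140 by 230 mm, about 0.35 kg, hinged freely on the case's rear upper edge along the case's y; rad from closed (0) to leaning back on its stop (1.85, where it rests at the start); below about 1.6 it falls shut if let go
- lid_bar (a point): middle of the lid's round metal pull bar, 10 mm thick, 90 mm long, on two 10 mm arms, parallel to the hinge, 45 mm beyond the lid's free edge: fingers pass on both sides. With the lid at angle a it lies 185 cos a - 12 sin a mm in front of the hinge (case's -x) and 185 sin a + 12 cos a mm above it; y along the bar
- lid_hinge (a point): middle of the lid's hinge line: 70 mm behind the case's centre, 42 mm above the desk; axes as the case's (y along the hinge)
- new_vial_1: glass specimen vial with a screw cap, upright, 19 mm across the body (17 mm at the cap, from 44 mm up), 52 mm tall, about 20 g; origin at the centre of its underside, z up its axis; stands loose on the desk to the right of the case, to be put in a front seat
- new_vial_2: glass specimen vial with a screw cap, upright, 19 mm across the body (17 mm at the cap, from 44 mm up), 52 mm tall, about 20 g; origin at the centre of its underside, z up its axis; stands loose on the desk to the right of the case, to be put in a front seat
- new_vial_3: glass specimen vial with a screw cap, upright, 19 mm across the body (17 mm at the cap, from 44 mm up), 52 mm tall, about 20 g; origin at the centre of its underside, z up its axis; stands loose on the desk to the right of the case, to be put in a front seat
- rear_vial_1: glass specimen vial with a screw cap, upright, 19 mm across the body (17 mm at the cap, from 44 mm up), 52 mm tall, about 20 g; origin at the centre of its underside, z up its axis; already stands in the left seat of the rear row
- rear_vial_2: glass specimen vial with a screw cap, upright, 19 mm across the body (17 mm at the cap, from 44 mm up), 52 mm tall, about 20 g; origin at the centre of its underside, z up its axis; already stands in the middle seat of the rear row
- rear_vial_3: glass specimen vial with a screw cap, upright, 19 mm across the body (17 mm at the cap, from 44 mm up), 52 mm tall, about 20 g; origin at the centre of its underside, z up its axis; already stands in the right seat of the rear row
- rubber: eraser, 21 by 44 by 13 mm, beyond the loose vials; bystander; origin under its centre
- red_pen: marker pen, 14 by 125 by 16 mm, lying near the desk's front edge; bystander; origin under its centre, y along it
- dropper: dropper bottle, 34 mm across, 88 mm tall, standing behind and to the right of the case; bystander; origin under its centre
- loose_cell: AA cell, 14 by 50 by 14 mm, lying in front and to the left of the case; bystander; origin under its centre, y along it
- tent: small folded card tent, 63 by 95 by 36 mm, left of the case; bystander; origin under its centre

How it is judged:
By the outcome, as a careful person would: the job done as asked, in the order asked, and still so for the second after the job is handed in, while the arm keeps its last pose, push and grip.
It also fails if it takes over 72 s, if anything falls off the work surface, if the arm or the gripper's body presses on something with over 40 N, if the wrist force passes 120 N, or if a joint passes its speed limit or range.

## Working session

There is one attempt and no reset: what is moved stays moved. The work goes in short steps, Python scripts to look and compute and a tool call to move; the robot and the scene stay as the last step left them, time stands still between calls to the robot, and variables do not carry over. Pictures are saved under pics/ and viewed, at most 10 in all, crops included, and the job is handed in when it is done.

Besides the shell and the picture viewer there is one more tool, called by a JSON object that holds its "method" and its "body", one argument or row to a line. servo_tool: Moves the arm, as the interface text tells. Its arguments: {"type":"object","properties":{"series":{"type":"string"},"squeeze":{"type":"number"}},"required":["series"]}

```bash
mkdir -p pics; ls; python3 - <<'E'
from rig import manip, eyes
import cv2
s=manip.get_state(); print(s)
for n in("scene","top"):
    print(n,eyes.camera_info(n))
    im=eyes.get_image(n); cv2.imwrite(f"pics/{n}0.png",cv2.resize(im[:,:,::-1],(800,600),interpolation=cv2.INTER_CUBIC))
    cv2.imwrite(f"pics/raw_{n}0.png",im[:,:,::-1])
E
```

```text
pics
{'clock': 0.0, 'qpos': array([-1.43999958e+00,  2.76573419e-01,  1.50615683e+00,  3.58501780e-05,
        1.36069722e+00, -1.20976574e-01]), 'qd': array([ 0.00224119, -0.00039754,  0.00067412,  0.00022011, -0.00065546,
        0.00102897]), 'effort': array([ 7.48985749e-04, -4.16766787e+01, -2.45802820e+01, -2.43775703e-04,
        1.09073470e-02, -2.33024053e-06]), 'position': array([ 0.14319433, -0.55632673,  0.23044258]), 'ee_rot': array([-9.17483129e-04,  9.92086787e-01,  1.25550647e-01,  1.30227398e-05]), 'contact_force': array([ 0.25223444, -0.00308929,  0.11091616]), 'moment': array([ 0.01905431,  0.04556857, -0.02498547]), 'gripper_force': 0.0, 'width': 0.08550732964670761}
scene {'fx': 362.74704532952313, 'fy': 362.74704532952313, 'cx': 252.823096067661, 'cy': 193.15632617015356, 'eye': array([0.02932199, 0.5338788 , 0.73042878]), 'orientation': array([ 0.14268953, -0.32918822,  0.84816523, -0.38973138])}
top {'fx': 383.793886968224, 'fy': 383.793886968224, 'cx': 257.277235348841, 'cy': 191.85294227970655, 'eye': array([ 0.27278646, -0.02298666,  1.31592498]), 'orientation': array([-0.0645578 ,  0.71417567, -0.69276123,  0.0765981 ])}
```

View pics/scene0.png

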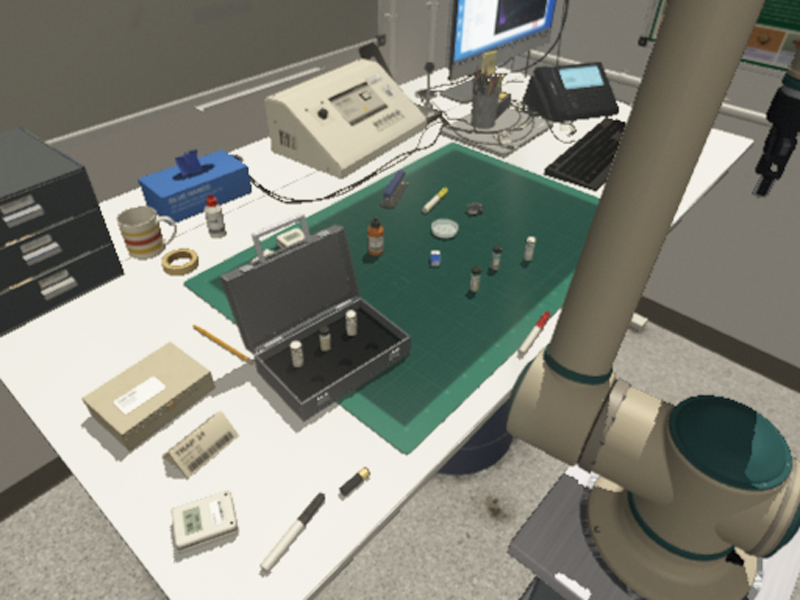

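View pics/top0.png

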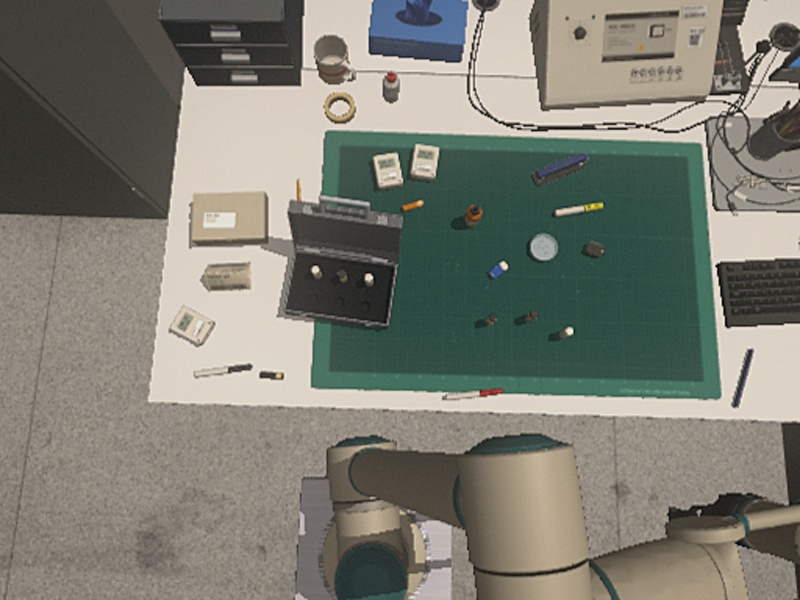

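The scene view shows the open case around (335,350) and the loose vials at (475,280), (496,258), (530,248). In the top view the vials are at (490,320), (531,315), (568,332). I'll enlarge both for precision.

```bash
python3 - <<'E'
import cv2
def crop(n,x,y,w,h,k,o):
    im=cv2.imread(f"pics/raw_{n}0.png")[y:y+h,x:x+w]
    im=cv2.convertScaleAbs(im,alpha=1.6,beta=15)
    im=cv2.resize(im,None,fx=k,fy=k,interpolation=cv2.INTER_CUBIC)
    for i in range(0,w,10): cv2.putText(im,str(x+i),(i*k,8),0,.3,(0,255,255),1); cv2.line(im,(i*k,10),(i*k,14),(0,255,255),1)
    for j in range(0,h,10): cv2.putText(im,str(y+j),(0,j*k+3),0,.3,(0,255,255),1)
    return im
import numpy as np
a=crop("scene",160,190,104,78,7,0);cv2.imwrite("pics/c1.png",a)
b=crop("scene",290,145,60,48,6,0); c=crop("top",300,195,72,24,6,0); d=crop("top",180,155,80,56,7,0)
m=np.zeros((600,800,3),np.uint8); m[:288,:360]=b; m[:144,368:800]=c; m[200:592,238:798][:, 130:]=d[:,:430]; 
m=np.zeros((600,800,3),np.uint8); m[:190,:360]=b[60:250]; m[:144,368:800]=c; m[200:592,:560]=d
cv2.imwrite("pics/c2.png",m)
E
```

```text
(no output)
```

View pics/c1.png

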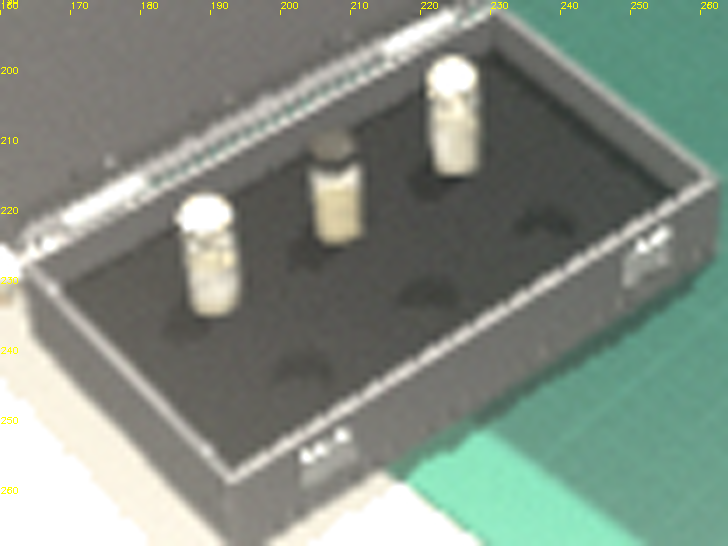

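View pics/c2.png

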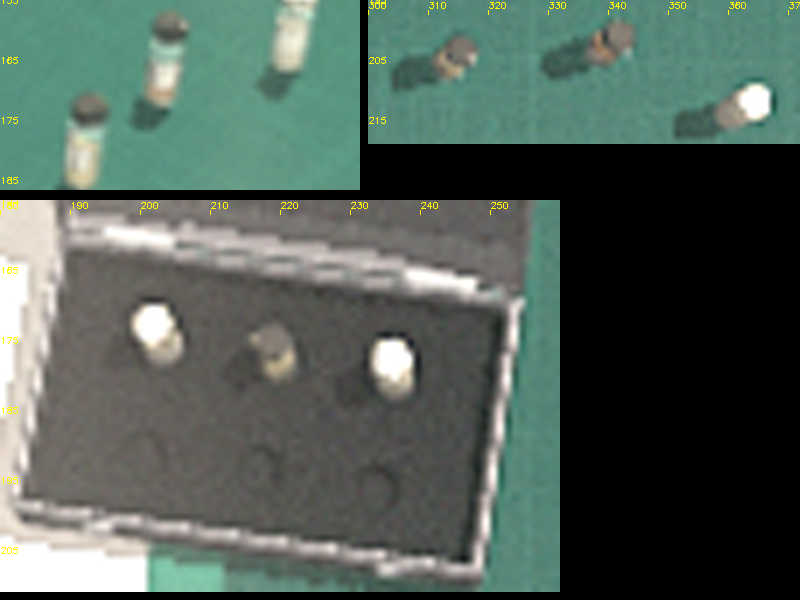

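c1 shows the rear caps at raw (189,220), (207,210), (225,201) and the rim corners at (193,258), (262,216). c2 shows the loose caps at top raw (316,203), (342,201), (365,212), plus the case rim corners from above. Next I fit the poses.

```bash
cat > h.py <<'E'
import numpy as np
from rig import manip, eyes
from scipy.spatial.transform import Rotation as R
from scipy.optimize import least_squares
def rot(q): return R.from_quat([q[1],q[2],q[3],q[0]])
C={n:eyes.camera_info(n) for n in("scene","top")}
def proj(n,p):
    c=C[n]; q=rot(c["orientation"]).inv().apply(np.asarray(p)-c["eye"])
    return np.array([c["fx"]*q[0]/q[2]+c["cx"],c["fy"]*q[1]/q[2]+c["cy"]])
def case(p,l): return np.append(p[:2]+R.from_euler('z',p[2]).as_matrix()[:2,:2]@np.array(l[:2]),l[2])
def tool(p,rv=None):
    """shift in tool axes from the present measured pose to world p"""
    s=manip.get_state(); return rot(s["ee_rot"]).inv().apply(np.asarray(p)-s["position"])
E
python3 - <<'E'
from h import *
o=.43
S=lambda x,y:("scene",(160+x/7-o,190+y/7-o)); T=lambda x,y:("top",(180+x/7-o,155+(y-200)/7-o))
obs=[((-.070,.115,.042),S(231,476)),((-.070,-.115,.042),S(716,180)),
((.026,.058,.060),S(204,216)),((.026,0,.060),S(333,150)),((.026,-.058,.060),S(453,80)),
((.026,.058,.060),T(153,327)),((.026,0,.060),T(270,341)),((.026,-.058,.060),T(391,359)),
((-.070,.115,.042),T(17,515)),((-.070,-.115,.042),T(481,575)),((.070,-.115,.042),T(522,300)),
((-.03,.058,.022),T(149,450)),((-.03,-.058,.022),T(380,487)),((-.03,0,.022),T(265,465))]
f=lambda p:np.concatenate([proj(n,case(p,l))-uv for l,(n,uv) in obs])
r=least_squares(f,[.4,.1,0]); print(r.x,np.round(r.fun.reshape(-1,2),1).tolist())
for y in(.058,0,-.058): print(case(r.x,(-.03,y,.012)))
print("hinge",case(r.x,(.07,0,.042)))
V={1:[("top",(315.4,202.3)),("scene",(304.6,171.9))],2:[("top",(341.8,200.6)),("scene",(317.9,158.3))],3:[("top",(364.4,211.6)),("scene",(339.5,153.5))]}
for k,v in V.items():
    g=lambda p:np.concatenate([proj(n,(*p,.048))-uv for n,uv in v])
    q=least_squares(g,[.3,-.3]); print(k,q.x,q.fun.round(1))
for n,uv in [("top",(498*.64,270*.64))]: print("eraser",least_squares(lambda p:proj(n,(*p,.013))-uv,[.3,-.3]).x)
E
```

```text
[ 0.55602117  0.09270542 -0.10788578] [[-0.4, 1.2], [0.8, -0.7], [-0.1, 0.2], [-0.4, -0.5], [-0.4, -0.1], [0.4, -0.3], [0.7, 0.1], [0.5, -0.1], [-1.0, -0.7], [0.5, 0.2], [0.3, -0.5], [-0.4, 0.6], [0.1, -0.1], [-0.2, 0.8]]
[0.53244084 0.1535985  0.012     ]
[0.5261956  0.09593572 0.012     ]
[0.51995035 0.03827293 0.012     ]
hinge [0.62561419 0.08516805 0.042     ]
1 [ 0.49932467 -0.23859776] [ 0.3  0.4 -0.5  0.1]
2 [ 0.50920606 -0.32724874] [ 0.2  0.  -0.1  0.2]
3 [ 0.47374537 -0.40180625] [-0.1  0.1 -0.  -0.3]
eraser [ 0.61241954 -0.25521397]
```

{"method": "servo_tool", "body": {
  "series": "0.036 -0.007 0.01 0 0 4 0.3; 0.072 -0.014 0.02 0 0 8 0.3; 0.108 -0.021 0.03 0 0 12 0.3; 0.144 -0.028 0.04 0 0 16 0.3; 0.18 -0.035 0.05 0 0 20.6 0.3",
  "squeeze": 30
}}

```text
clock: 0.6
position: [0.3099, -0.4771, 0.1805]
ee_rot: [-0.0, 0.998, -0.056, -0.0]
contact_force: [-0.1, -0.4, 0.4]
width: 0.0598
gripper_force: 0.0
```

```bash
cat >> h.py <<'E'
CASE=np.array([.55602,.09271,-.10789])
V={1:(.4993,-.2386),2:(.5092,-.3272),3:(.4737,-.4018)}
E
python3 - <<'E'
from h import *
s=manip.get_state(); print(s["clock"],s["position"],rot(s["ee_rot"]).as_matrix().round(4).tolist(),s["width"])
print("v3 high",tool((*V[3],.11)))
E
```

```text
0.6 [ 0.30986217 -0.47713348  0.18052312] [[0.9938, -0.111, -0.0003], [-0.111, -0.9938, 0.0007], [-0.0004, -0.0006, -1.0]] 0.05980211112792622
v3 high [ 0.15448776 -0.09301361  0.0705229 ]
```

{"method": "servo_tool", "body": {
  "series": "0.039 -0.023 0.018 0 0 0 0.3; 0.077 -0.046 0.035 0 0 0 0.3; 0.116 -0.07 0.053 0 0 0 0.3; 0.1545 -0.093 0.0705 0 0 0 0.3; 0.1545 -0.093 0.0705 0 0 0 0.3"
}}

```text
clock: 1.1
position: [0.4759, -0.3981, 0.1075]
ee_rot: [-0.002, 0.999, -0.051, -0.001]
contact_force: [0.2, 0.0, -1.2]
width: 0.0601
gripper_force: 0.0
```

```bash
python3 - <<'E'
from h import *
import cv2
print(tool((*V[3],.016)))
im={n:eyes.get_image(n)[:,:,::-1] for n in("scene","top")}
a=cv2.resize(im["scene"][90:200,270:400],None,fx=5,fy=5,interpolation=2)
b=cv2.resize(im["top"][180:290,300:420],None,fx=5,fy=5,interpolation=2)
cv2.imwrite("pics/d1.png",np.hstack([a[:550,:400],b[:550,:400]]))
p=manip.get_state()["position"]
for n in C: print(n,proj(n,p),proj(n,(*V[3],.0)),proj(n,(*V[3],.052)))
E
```

```text
[-0.00164329  0.00430404  0.09152661]
scene [342.99054118 137.43620224] [337.08640833 164.91179214] [339.71508966 152.20879214]
top [369.75525176 209.19976229] [360.22514188 213.77482816] [364.62172101 211.56163447]
```

View pics/d1.png

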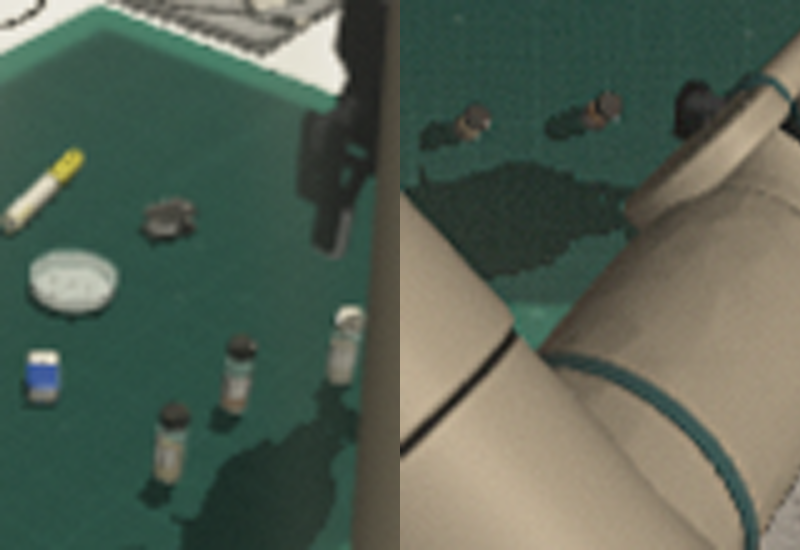

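The scene half shows vial 3 at raw (340,152) at the cap and (338.5,166) at the foot, as predicted. The gripper is above it, and the top camera is blocked by the arm. Next I descend halfway and check.

{"method": "servo_tool", "body": {
  "series": "-0.001 0.003 0.025 0 0 0 0.3; -0.001 0.003 0.04 0 0 0 0.3; -0.001 0.003 0.04 0 0 0 0.3"
}}

```text
clock: 1.5
position: [0.4686, -0.405, 0.0693]
ee_rot: [-0.001, 0.998, -0.055, -0.002]
contact_force: [-0.1, -0.1, 0.0]
width: 0.0598
gripper_force: 0.0
```

```bash
python3 - <<'E'
from h import *
s=manip.get_state(); print(s["position"],rot(s["ee_rot"]).as_matrix().round(4).tolist())
print(tool((*V[3],.016)),s["qd"].round(3))
E
```

```text
[ 0.4685891  -0.40503118  0.06926354] [[0.994, -0.1093, -0.0034], [-0.1093, -0.994, 0.0027], [-0.0037, -0.0023, -1.0]]
[ 0.00492141 -0.00364652  0.05325457] [ 0.003 -0.022 -0.037  0.004  0.02   0.001]
```

{"method": "servo_tool", "body": {
  "series": "0.002 -0.003 0 0 0 0 0.3; 0.002 -0.003 0 0 0 0 0.3; 0.002 -0.003 0 0 0 0 0.3; 0.002 -0.003 0 0 0 0 0.3"
}}

```text
clock: 1.9
position: [0.4737, -0.4029, 0.0717]
ee_rot: [0.001, 0.999, -0.054, 0.001]
contact_force: [-0.0, -0.2, -0.2]
width: 0.0599
gripper_force: 0.0
```

```bash
python3 - <<'E'
from h import *
s=manip.get_state(); print(s["position"],rot(s["ee_rot"]).as_matrix().round(4).tolist())
print(tool((*V[3],.016)),s["qd"].round(3))
E
```

```text
[ 0.47369896 -0.40287049  0.07173398] [[0.9942, -0.1076, 0.0011], [-0.1076, -0.9942, -0.0013], [0.0012, 0.0012, -1.0]]
[-0.00018066 -0.001131    0.05573249] [ 0.003  0.004  0.005  0.001 -0.001  0.001]
```

{"method": "servo_tool", "body": {
  "series": "0 -0.001 0.02 0 0 0 0.3; 0 -0.001 0.04 0 0 0 0.3; 0 -0.001 0.0555 0 0 0 0.3; 0 -0.001 0.0555 0 0 0 0.3; 0 -0.001 0.0555 0 0 0 0.3"
}}

```text
clock: 2.4
position: [0.4738, -0.4016, 0.0156]
ee_rot: [0.0, 0.999, -0.054, 0.0]
contact_force: [0.3, 0.0, -0.2]
width: 0.0594
gripper_force: 0.0
```

{"method": "servo_tool", "body": {
  "series": "0 0 0 0 0 0 0.9; 0 0 0 0 0 0 0.9; 0 0 0 0 0 0 0.9; 0 0 0 0 0 0 0.9; 0 0 0 0 0 0 0.9"
}}

```text
clock: 2.9
position: [0.474, -0.4019, 0.0163]
ee_rot: [0.001, 0.999, -0.054, 0.001]
contact_force: [-0.5, -0.4, 5.8]
width: 0.0178
gripper_force: 29.4
```

```bash
python3 - <<'E'
from h import *
s=manip.get_state(); print(s["position"],rot(s["ee_rot"]).as_matrix().round(4).tolist(),s["width"],s["gripper_force"])
t=case(CASE,(-.03,.058,.12)); print(tool(t))
E
```

```text
[ 0.47401222 -0.40190534  0.01629766] [[0.9942, -0.1075, 0.0012], [-0.1075, -0.9942, -0.0013], [0.0013, 0.0012, -1.0]] 0.017774791195687138 29.378058314323425
[-0.0014883  -0.55844634 -0.10437027]
```

{"method": "servo_tool", "body": {
  "series": "0 0 -0.02 0 0 0 0.9; 0 0 -0.05 0 0 0 0.9; 0 0 -0.08 0 0 0 0.9; 0 0 -0.105 0 0 0 0.9; 0 0 -0.105 0 0 0 0.9"
}}

```text
clock: 3.4
position: [0.4753, -0.4032, 0.124]
ee_rot: [0.003, 0.999, -0.054, 0.003]
contact_force: [0.6, -0.8, 0.5]
width: 0.0182
gripper_force: 29.3
```

{"method": "servo_tool", "body": {
  "series": "0 -0.03 0 0 0 0 0.9; 0 -0.07 0 0 0 0 0.9; 0 -0.11 0 0 0 0 0.9; 0 -0.15 0 0 0 0 0.9; 0 -0.19 0 0 0 0 0.9"
}}

```text
clock: 3.9
position: [0.4931, -0.2106, 0.1189]
ee_rot: [-0.001, 0.999, -0.054, -0.001]
contact_force: [0.4, -0.5, 0.2]
width: 0.0181
gripper_force: 29.4
```

{"method": "servo_tool", "body": {
  "series": "0 -0.04 0 0 0 0 0.9; 0 -0.08 0 0 0 0 0.9; 0 -0.12 0 0 0 0 0.9; 0 -0.16 0 0 0 0 0.9; 0 -0.20 0 0 0 0 0.9"
}}

```text
clock: 4.4
position: [0.5146, -0.012, 0.119]
ee_rot: [-0.0, 0.999, -0.054, -0.001]
contact_force: [0.2, -0.1, 0.1]
width: 0.0181
gripper_force: 29.4
```

{"method": "servo_tool", "body": {
  "series": "-0.001 -0.04 0 0 0 0 0.9; -0.001 -0.08 0 0 0 0 0.9; -0.001 -0.12 0 0 0 0 0.9; -0.001 -0.15 0 0 0 0 0.9; -0.001 -0.168 0 0 0 0 0.9"
}}

```text
clock: 4.9
position: [0.5317, 0.1558, 0.1188]
ee_rot: [-0.0, 0.999, -0.053, -0.001]
contact_force: [0.2, -0.5, 0.5]
width: 0.0181
gripper_force: 29.4
```

{"method": "servo_tool", "body": {
  "series": "0 0 0 0 0 0 0.9; 0 0 0 0 0 0 0.9; 0 0 0 0 0 0 0.9; 0 0 0 0 0 0 0.9"
}}

```text
clock: 5.3
position: [0.5323, 0.1524, 0.12]
ee_rot: [0.0, 0.999, -0.055, -0.0]
contact_force: [0.3, 0.5, -0.4]
width: 0.0179
gripper_force: 29.4
```

```bash
python3 - <<'E'
from h import *
import cv2
s=manip.get_state(); print(s["clock"],s["position"],rot(s["ee_rot"]).as_matrix().round(4).tolist(),s["width"],s["gripper_force"],s["contact_force"])
t=case(CASE,(-.03,.058,.028)); print(tool(t))
im={n:eyes.get_image(n)[:,:,::-1] for n in("scene","top")}
a=cv2.resize(im["scene"][145:265,150:250],None,fx=5,fy=5,interpolation=2)
b=cv2.resize(im["top"][130:250,170:270],None,fx=5,fy=5,interpolation=2)
cv2.imwrite("pics/d2.png",cv2.convertScaleAbs(np.hstack([a[:,:400],b[:,:400]]),alpha=1.5,beta=10))
p=s["position"]
for n in C: print(n,proj(n,p),proj(n,p-[0,0,.016]))
E
```

```text
5.3 [0.53233327 0.15235142 0.11998861] [[0.9941, -0.1088, -0.0007], [-0.1088, -0.9941, -0.0005], [-0.0006, 0.0006, -1.0]] 0.0179351463853147 29.400096237659454 [ 0.33985445  0.45414689 -0.37618171]
[ 2.47848085e-05 -1.30673773e-03  9.19879056e-02]
scene [199.74894403 215.33744527] [200.2869028  220.06458035]
top [197.01717791 184.73860302] [197.68198639 185.81355901]
```

View pics/d2.png

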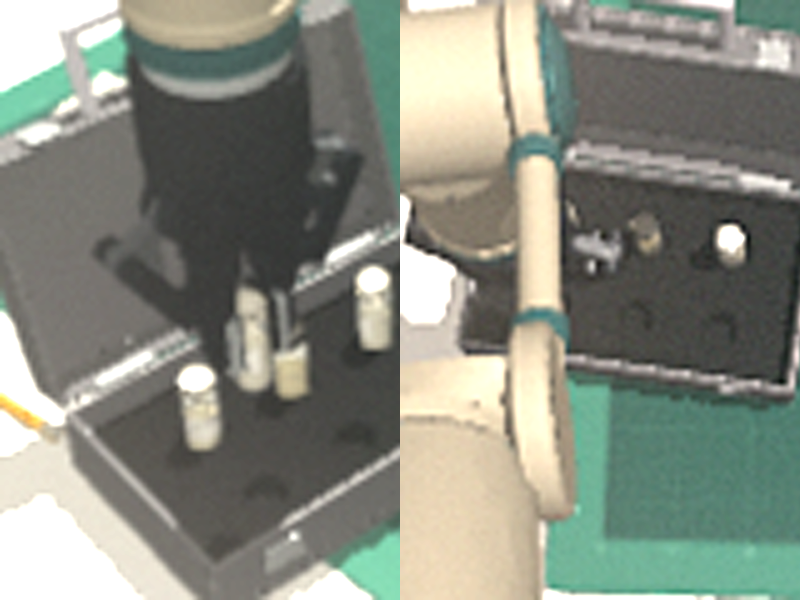

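The vial hangs upright over the case. Its foot is at scene raw (200.4,222) against a predicted centre of (200.3,220), and the lower edge matches. Now the insertion.

{"method": "servo_tool", "body": {
  "series": "0 -0.001 0.03 0 0 0 0.9; 0 -0.001 0.055 0 0 0 0.9; 0 -0.001 0.075 0 0 0 0.9; 0 -0.001 0.075 0 0 0 0.9; 0 -0.001 0.075 0 0 0 0.9"
}}

```text
clock: 5.9
position: [0.5329, 0.154, 0.0455]
ee_rot: [0.0, 0.999, -0.054, -0.0]
contact_force: [0.8, 0.4, 0.4]
width: 0.018
gripper_force: 29.4
```

{"method": "servo_tool", "body": {
  "series": "0 0 0.004 0 0 0 0.9; 0 0 0.008 0 0 0 0.9; 0 0 0.012 0 0 0 0.9; 0 0 0.016 0 0 0 0.9; 0 0 0.016 0 0 0 0.9"
}}

```text
clock: 6.4
position: [0.5322, 0.1544, 0.0288]
ee_rot: [0.0, 0.999, -0.054, -0.001]
contact_force: [0.7, 0.5, -0.9]
width: 0.018
gripper_force: 29.4
```

```bash
python3 - <<'E'
from h import *
s=manip.get_state(); print(s["clock"],s["position"],s["width"],s["contact_force"],s["moment"])
print(tool(case(CASE,(-.03,.058,.028))))
E
```

```text
6.4 [0.53222413 0.15438213 0.02877576] 0.018025270042241262 [ 0.69977976  0.48600605 -0.94836861] [ 0.03433834  0.04141513 -0.03703159]
[0.00029902 0.00075097 0.00077573]
```

{"method": "servo_tool", "body": {
  "series": "0 0 0.0015 0 0 0 0.9; 0 0 0.003 0 0 0 0.9; 0 0 0.003 0 0 0 0.9; 0 0 0.003 0 0 0 0.9"
}}

```text
clock: 6.8
position: [0.5328, 0.1545, 0.0282]
ee_rot: [0.0, 0.999, -0.054, 0.0]
contact_force: [-3.1, -2.0, 12.6]
width: 0.0182
gripper_force: 30.7
```

```bash
python3 - <<'E'
from h import *
s=manip.get_state(); print(s["clock"],s["position"],s["width"],s["contact_force"],s["moment"])
E
```

```text
6.8 [0.53278564 0.15447288 0.02820105] 0.018184674760997173 [-3.10395258 -1.98130087 12.55707749] [-0.16962058  0.60994721 -0.05003898]
```

{"method": "servo_tool", "body": {
  "series": "0 0 -0.002 0 0 0 0.6; 0 0 -0.002 0 0 0 0.6; 0 0 -0.002 0 0 0 0.6; 0 0 -0.002 0 0 0 0.6"
}}

```text
clock: 7.2
position: [0.5326, 0.1544, 0.0279]
ee_rot: [0.0, 0.999, -0.054, -0.0]
contact_force: [-0.0, 0.3, 0.3]
width: 0.0341
gripper_force: 0.0
```

{"method": "servo_tool", "body": {
  "series": "0 0 -0.02 0 0 0 0.6; 0 0 -0.045 0 0 0 0.6; 0 0 -0.07 0 0 0 0.6; 0 0 -0.09 0 0 0 0.6; 0 0 -0.09 0 0 0 0.6"
}}

```text
clock: 7.7
position: [0.5348, 0.1548, 0.1208]
ee_rot: [-0.001, 0.999, -0.054, 0.003]
contact_force: [0.3, -0.2, 0.8]
width: 0.0341
gripper_force: 0.0
```

```bash
python3 - <<'E'
from h import *
s=manip.get_state(); print(s["clock"],s["position"],s["width"],s["contact_force"])
print(tool((*V[2],.11)))
E
```

```text
7.7 [0.53480766 0.15478768 0.12080862] 0.034134408374102025 [ 0.3171895  -0.20948023  0.80528427]
[0.02630826 0.48196229 0.0102434 ]
```

{"method": "servo_tool", "body": {
  "series": "0.003 0.04 0 0 0 0 0.3; 0.006 0.08 0 0 0 0 0.3; 0.009 0.12 0 0 0 0 0.3; 0.012 0.16 0 0 0 0 0.3; 0.014 0.2 0 0 0 0 0.3"
}}

```text
clock: 8.2
position: [0.5243, -0.0472, 0.1169]
ee_rot: [-0.0, 0.999, -0.054, -0.001]
contact_force: [1.1, -0.2, -0.3]
width: 0.0597
gripper_force: 0.0
```

{"method": "servo_tool", "body": {
  "series": "0.003 0.04 0 0 0 0 0.3; 0.006 0.08 0 0 0 0 0.3; 0.009 0.12 0 0 0 0 0.3; 0.011 0.16 0 0 0 0 0.3; 0.012 0.2 0 0 0 0 0.3"
}}

```text
clock: 8.7
position: [0.5147, -0.2473, 0.1167]
ee_rot: [-0.001, 0.999, -0.054, -0.001]
contact_force: [0.5, 0.0, -0.1]
width: 0.0601
gripper_force: 0.0
```

{"method": "servo_tool", "body": {
  "series": "0 0.04 0 0 0 0 0.3; 0 0.07 0 0 0 0 0.3; 0 0.082 0.01 0 0 0 0.3; 0 0.082 0.01 0 0 0 0.3; 0 0.082 0.01 0 0 0 0.3"
}}

```text
clock: 9.2
position: [0.5059, -0.3257, 0.1068]
ee_rot: [-0.001, 0.999, -0.054, -0.001]
contact_force: [0.0, 0.3, -0.7]
width: 0.0598
gripper_force: 0.0
```

{"method": "servo_tool", "body": {
  "series": "0 0 0.01 0 0 0 0.3; 0 0 0.02 0 0 0 0.3; 0 0 0.02 0 0 0 0.3; 0 0 0.02 0 0 0 0.3"
}}

```text
clock: 9.6
position: [0.5066, -0.3266, 0.0878]
ee_rot: [-0.0, 0.999, -0.053, -0.0]
contact_force: [0.6, -0.8, 0.6]
width: 0.0596
gripper_force: 0.0
```

```bash
python3 - <<'E'
from h import *
s=manip.get_state(); print(s["clock"],s["position"],s["width"],s["contact_force"])
print(tool((*V[2],.016)))
E
```

```text
9.6 [ 0.50660791 -0.32664644  0.08781369] 0.05955084955236449 [ 0.61623622 -0.79452779  0.60641199]
[0.00270254 0.00031695 0.07181105]
```

{"method": "servo_tool", "body": {
  "series": "0.0025 0 0.025 0 0 0 0.3; 0.0025 0 0.05 0 0 0 0.3; 0.0025 0 0.0715 0 0 0 0.3; 0.0025 0 0.0715 0 0 0 0.3; 0.0025 0 0.0715 0 0 0 0.3"
}}

```text
clock: 10.1
position: [0.5095, -0.3279, 0.0172]
ee_rot: [0.0, 0.999, -0.054, 0.0]
contact_force: [-0.6, 0.1, 0.8]
width: 0.06
gripper_force: 0.0
```

{"method": "servo_tool", "body": {
  "series": "0 0 0 0 0 0 0.9; 0 0 0 0 0 0 0.9; 0 0 0 0 0 0 0.9; 0 0 0 0 0 0 0.9; 0 0 0 0 0 0 0.9"
}}

```text
clock: 10.6
position: [0.5098, -0.3284, 0.0181]
ee_rot: [0.001, 0.999, -0.054, 0.001]
contact_force: [-0.5, 0.1, 5.6]
width: 0.018
gripper_force: 29.4
```

```bash
python3 - <<'E'
from h import *
s=manip.get_state(); print(s["clock"],s["position"],s["width"],s["contact_force"],s["gripper_force"])
print(tool(case(CASE,(-.03,0,.12))))
E
```

```text
10.6 [ 0.50983867 -0.32836179  0.01806959] 0.01803741999985462 [-0.53007685  0.09037918  5.58516482] 29.35356616973877
[-0.02922286 -0.42347351 -0.10249829]
```

{"method": "servo_tool", "body": {
  "series": "0 0 -0.02 0 0 0 0.9; 0 0 -0.05 0 0 0 0.9; 0 0 -0.08 0 0 0 0.9; 0 0 -0.102 0 0 0 0.9; 0 0 -0.102 0 0 0 0.9"
}}

```text
clock: 11.1
position: [0.511, -0.3293, 0.1223]
ee_rot: [0.002, 0.999, -0.054, 0.003]
contact_force: [0.7, -0.6, -0.5]
width: 0.0181
gripper_force: 29.3
```

{"method": "servo_tool", "body": {
  "series": "-0.003 -0.04 0 0 0 0 0.9; -0.006 -0.08 0 0 0 0 0.9; -0.009 -0.12 0 0 0 0 0.9; -0.012 -0.16 0 0 0 0 0.9; -0.015 -0.2 0 0 0 0 0.9"
}}

```text
clock: 11.6
position: [0.5147, -0.1256, 0.1175]
ee_rot: [-0.0, 0.999, -0.054, -0.001]
contact_force: [0.2, -0.1, -0.1]
width: 0.018
gripper_force: 29.4
```

{"method": "servo_tool", "body": {
  "series": "-0.003 -0.04 0 0 0 0 0.9; -0.006 -0.08 0 0 0 0 0.9; -0.009 -0.12 0 0 0 0 0.9; -0.012 -0.16 0 0 0 0 0.9; -0.014 -0.2 0 0 0 0 0.9"
}}

```text
clock: 12.1
position: [0.5222, 0.0745, 0.1175]
ee_rot: [0.0, 0.999, -0.054, -0.001]
contact_force: [1.2, 0.7, -0.3]
width: 0.0181
gripper_force: 29.4
```

{"method": "servo_tool", "body": {
  "series": "0 -0.015 0 0 0 0 0.9; 0 -0.0235 0 0 0 0 0.9; 0 -0.0235 0 0 0 0 0.9; 0 -0.0235 0 0 0 0 0.9; 0 -0.0235 0 0 0 0 0.9"
}}

```text
clock: 12.6
position: [0.5259, 0.0949, 0.1186]
ee_rot: [0.0, 0.999, -0.055, -0.0]
contact_force: [-0.4, -0.0, 0.5]
width: 0.0179
gripper_force: 29.4
```

```bash
python3 - <<'E'
from h import *
s=manip.get_state(); print(s["clock"],s["position"],s["width"],s["contact_force"],s["qd"].round(3))
print(tool(case(CASE,(-.03,0,.030))))
E
```

```text
12.6 [0.52590255 0.0949362  0.11859143] 0.017913680977981062 [-0.39588551 -0.01939291  0.49833859] [-0.002 -0.003 -0.001  0.003  0.001  0.001]
[ 0.00020598 -0.00109504  0.08859059]
```

{"method": "servo_tool", "body": {
  "series": "0 -0.001 0.03 0 0 0 0.9; 0 -0.001 0.055 0 0 0 0.9; 0 -0.001 0.07 0 0 0 0.9; 0 -0.001 0.07 0 0 0 0.9; 0 -0.001 0.07 0 0 0 0.9"
}}

```text
clock: 13.1
position: [0.5263, 0.0965, 0.049]
ee_rot: [0.0, 0.999, -0.054, 0.0]
contact_force: [0.3, -0.3, -0.1]
width: 0.0182
gripper_force: 29.4
```

{"method": "servo_tool", "body": {
  "series": "0 0 0.004 0 0 0 0.9; 0 0 0.008 0 0 0 0.9; 0 0 0.012 0 0 0 0.9; 0 0 0.016 0 0 0 0.9; 0 0 0.016 0 0 0 0.9"
}}

```text
clock: 13.6
position: [0.5262, 0.0972, 0.0324]
ee_rot: [0.0, 0.999, -0.054, 0.0]
contact_force: [0.8, -0.6, -0.5]
width: 0.018
gripper_force: 29.3
```

{"method": "servo_tool", "body": {
  "series": "0 0 0.002 0 0 0 0.9; 0 0 0.004 0 0 0 0.9; 0 0 0.004 0 0 0 0.9; 0 0 0.004 0 0 0 0.9"
}}

```text
clock: 14.0
position: [0.5265, 0.0973, 0.03]
ee_rot: [0.0, 0.999, -0.054, 0.001]
contact_force: [-0.7, -1.3, 8.8]
width: 0.0179
gripper_force: 30.2
```

```bash
python3 - <<'E'
from h import *
s=manip.get_state(); print(s["clock"],s["position"],s["width"],s["contact_force"],s["moment"])
E
```

```text
14.0 [0.52654316 0.09725517 0.03002105] 0.017874360643709255 [-0.74552319 -1.32348844  8.75401566] [-0.22794855  0.20713549 -0.01119482]
```

{"method": "servo_tool", "body": {
  "series": "0 0 -0.002 0 0 0 0.6; 0 0 -0.002 0 0 0 0.6; 0 0 -0.002 0 0 0 0.6; 0 0 -0.002 0 0 0 0.6"
}}

```text
clock: 14.4
position: [0.5257, 0.0974, 0.0305]
ee_rot: [0.0, 0.999, -0.054, -0.0]
contact_force: [-0.5, -0.2, 0.5]
width: 0.0344
gripper_force: 0.0
```

{"method": "servo_tool", "body": {
  "series": "0 0 -0.02 0 0 0 0.6; 0 0 -0.045 0 0 0 0.6; 0 0 -0.07 0 0 0 0.6; 0 0 -0.09 0 0 0 0.6; 0 0 -0.09 0 0 0 0.6"
}}

```text
clock: 14.9
position: [0.528, 0.0975, 0.1233]
ee_rot: [-0.0, 0.999, -0.054, 0.003]
contact_force: [0.4, 0.7, -0.2]
width: 0.0344
gripper_force: 0.0
```

{"method": "servo_tool", "body": {
  "series": "0.002 0.04 0 0 0 0 0.6; 0.004 0.08 0 0 0 0 0.5; 0.006 0.12 0 0 0 0 0.3; 0.008 0.16 0 0 0 0 0.3; 0.009 0.2 0 0 0 0 0.3"
}}

```text
clock: 15.4
position: [0.5125, -0.1037, 0.1194]
ee_rot: [-0.0, 0.999, -0.054, -0.001]
contact_force: [0.4, 0.4, 0.4]
width: 0.0595
gripper_force: 0.0
```

{"method": "servo_tool", "body": {
  "series": "0 0.04 0 0 0 0 0.3; 0 0.08 0 0 0 0 0.3; 0 0.12 0 0 0 0 0.3; 0 0.137 0.01 0 0 0 0.3; 0 0.137 0.02 0 0 0 0.3"
}}

```text
clock: 15.9
position: [0.4982, -0.2405, 0.0992]
ee_rot: [-0.0, 0.998, -0.055, -0.0]
contact_force: [0.0, 0.5, -0.6]
width: 0.0597
gripper_force: 0.0
```

{"method": "servo_tool", "body": {
  "series": "0 0 0.01 0 0 0 0.3; 0 0 0.01 0 0 0 0.3; 0 0 0.01 0 0 0 0.3; 0 0 0.01 0 0 0 0.3"
}}

```text
clock: 16.3
position: [0.4991, -0.2377, 0.0911]
ee_rot: [0.0, 0.999, -0.053, 0.0]
contact_force: [-0.2, 0.5, -0.1]
width: 0.0598
gripper_force: 0.0
```

```bash
python3 - <<'E'
from h import *
s=manip.get_state(); print(s["clock"],s["position"],s["width"],s["qd"].round(3))
print(tool((*V[1],.017)))
E
```

```text
16.3 [ 0.49914869 -0.23767146  0.09106017] 0.059849987233196705 [-0.003 -0.007 -0.007 -0.003  0.001 -0.001]
[0.0002145  0.00090361 0.07406032]
```

{"method": "servo_tool", "body": {
  "series": "0 0.001 0.025 0 0 0 0.3; 0 0.001 0.05 0 0 0 0.3; 0 0.001 0.074 0 0 0 0.3; 0 0.001 0.074 0 0 0 0.3; 0 0.001 0.074 0 0 0 0.3"
}}

```text
clock: 16.8
position: [0.499, -0.2395, 0.0173]
ee_rot: [0.0, 0.999, -0.054, 0.0]
contact_force: [-0.5, 0.5, 0.0]
width: 0.0599
gripper_force: 0.0
```

{"method": "servo_tool", "body": {
  "series": "0 0 0 0 0 0 0.9; 0 0 0 0 0 0 0.9; 0 0 0 0 0 0 0.9; 0 0 0 0 0 0 0.9; 0 0 0 0 0 0 0.9"
}}

```text
clock: 17.3
position: [0.4994, -0.2401, 0.018]
ee_rot: [0.001, 0.999, -0.054, 0.001]
contact_force: [0.2, 1.0, 6.7]
width: 0.0178
gripper_force: 29.4
```

{"method": "servo_tool", "body": {
  "series": "0 0 -0.02 0 0 0 0.9; 0 0 -0.05 0 0 0 0.9; 0 0 -0.08 0 0 0 0.9; 0 0 -0.103 0 0 0 0.9; 0 0 -0.103 0 0 0 0.9"
}}

```text
clock: 17.8
position: [0.5007, -0.241, 0.1232]
ee_rot: [0.002, 0.999, -0.054, 0.003]
contact_force: [-0.2, 0.3, -0.4]
width: 0.0178
gripper_force: 29.4
```

{"method": "servo_tool", "body": {
  "series": "-0.002 -0.04 0 0 0 0 0.9; -0.004 -0.08 0 0 0 0 0.9; -0.006 -0.12 0 0 0 0 0.9; -0.008 -0.16 0 0 0 0 0.9; -0.009 -0.2 0 0 0 0 0.9"
}}

```text
clock: 18.3
position: [0.51, -0.0383, 0.1185]
ee_rot: [-0.0, 0.999, -0.054, -0.001]
contact_force: [0.3, -0.5, 0.5]
width: 0.0182
gripper_force: 29.4
```

{"method": "servo_tool", "body": {
  "series": "0 -0.04 0 0 0 0 0.9; 0 -0.07 0 0 0 0 0.9; 0 -0.0775 0 0 0 0 0.9; 0 -0.0775 0 0 0 0 0.9; 0 -0.0775 0 0 0 0 0.9"
}}

```text
clock: 18.8
position: [0.5191, 0.0363, 0.1191]
ee_rot: [0.0, 0.999, -0.054, -0.001]
contact_force: [-0.2, 0.5, -0.4]
width: 0.0181
gripper_force: 29.5
```

{"method": "servo_tool", "body": {
  "series": "0 0 0 0 0 0 0.9; 0 0 0 0 0 0 0.9"
}}

```text
clock: 19.0
position: [0.5194, 0.036, 0.1196]
ee_rot: [0.0, 0.999, -0.055, -0.0]
contact_force: [-0.3, -0.7, -0.0]
width: 0.0177
gripper_force: 29.5
```

```bash
python3 - <<'E'
from h import *
s=manip.get_state(); print(s["clock"],s["position"],s["width"],s["qd"].round(3))
print(tool(case(CASE,(-.03,-.058,.029))))
E
```

```text
19.0 [0.51942312 0.0359553  0.11963324] 0.01768162483176789 [ 0.003 -0.002 -0.003  0.003  0.001  0.001]
[ 0.00029083 -0.00240299  0.0906322 ]
```

{"method": "servo_tool", "body": {
  "series": "0 -0.002 0.03 0 0 0 0.9; 0 -0.002 0.055 0 0 0 0.9; 0 -0.002 0.072 0 0 0 0.9; 0 -0.002 0.072 0 0 0 0.9; 0 -0.002 0.072 0 0 0 0.9"
}}

```text
clock: 19.5
position: [0.5199, 0.0385, 0.048]
ee_rot: [0.0, 0.999, -0.054, -0.0]
contact_force: [0.1, -0.5, 0.6]
width: 0.0179
gripper_force: 29.5
```

{"method": "servo_tool", "body": {
  "series": "0 0 0.004 0 0 0 0.9; 0 0 0.008 0 0 0 0.9; 0 0 0.012 0 0 0 0.9; 0 0 0.016 0 0 0 0.9; 0 0 0.016 0 0 0 0.9"
}}

```text
clock: 20.0
position: [0.5199, 0.0391, 0.0314]
ee_rot: [0.0, 0.999, -0.054, 0.0]
contact_force: [0.6, -0.9, -0.7]
width: 0.0176
gripper_force: 29.4
```

{"method": "servo_tool", "body": {
  "series": "0 0 0.002 0 0 0 0.9; 0 0 0.004 0 0 0 0.9; 0 0 0.004 0 0 0 0.9; 0 0 0.004 0 0 0 0.9"
}}

```text
clock: 20.4
position: [0.5202, 0.0391, 0.0299]
ee_rot: [0.0, 0.999, -0.054, 0.001]
contact_force: [-2.0, -0.8, 15.6]
width: 0.0178
gripper_force: 31.0
```

```bash
python3 - <<'E'
from h import *
s=manip.get_state(); print(s["clock"],s["position"],s["width"],s["contact_force"],s["moment"])
E
```

```text
20.4 [0.52022767 0.03914236 0.02990588] 0.017765538634265478 [-2.03910856 -0.80735534 15.63070729] [-0.08296291  0.61360739 -0.02983047]
```

{"method": "servo_tool", "body": {
  "series": "0 0 -0.002 0 0 0 0.6; 0 0 -0.002 0 0 0 0.6; 0 0 -0.002 0 0 0 0.6; 0 0 -0.002 0 0 0 0.6"
}}

```text
clock: 20.8
position: [0.5195, 0.0392, 0.0294]
ee_rot: [0.0, 0.999, -0.054, -0.0]
contact_force: [0.7, -0.4, -0.6]
width: 0.0343
gripper_force: 0.0
```

{"method": "servo_tool", "body": {
  "series": "0 0 -0.02 0 0 0 0.6; 0 0 -0.045 0 0 0 0.6; 0 0 -0.085 0 0 0 0.6; 0 0 -0.13 0 0 0 0.6; 0 0 -0.17 0 0 0 0.6"
}}

```text
clock: 21.3
position: [0.5196, 0.0392, 0.2014]
ee_rot: [0.0, 0.999, -0.054, 0.0]
contact_force: [1.2, -0.3, -0.9]
width: 0.0342
gripper_force: 0.0
```

{"method": "servo_tool", "body": {
  "series": "0 0 -0.04 0 0 0 0.5; 0 0 -0.08 0 0 0 0.4; 0 0 -0.11 0 0 0 0.3; 0 0 -0.11 0 0 0 0.3; 0 0 -0.11 0 0 0 0.3"
}}

```text
clock: 21.8
position: [0.5197, 0.0392, 0.3098]
ee_rot: [0.0, 0.999, -0.054, 0.0]
contact_force: [-1.1, -0.3, -0.2]
width: 0.0597
gripper_force: 0.0
```

```bash
cat >> h.py <<'E'
def bar(a,CASE=CASE): return case(CASE,(.07-.185*np.cos(a)+.012*np.sin(a),0,.042+.185*np.sin(a)+.012*np.cos(a)))
E
python3 - <<'E'
from h import *
import cv2
s=manip.get_state(); print(s["clock"],s["position"],s["width"],s["qpos"].round(3))
for a in(1.85,1.3,.785): print(bar(a))
im={n:eyes.get_image(n)[:,:,::-1] for n in("scene","top")}
a=cv2.resize(im["scene"][130:280,140:270],None,fx=4,fy=4,interpolation=2)
b=cv2.resize(im["top"][115:215,170:270],None,fx=4,fy=4,interpolation=2)
m=np.zeros((600,800,3),np.uint8); m[:600,:400]=a[:,:400]; m[:400,400:]=b
cv2.imwrite("pics/e1.png",cv2.convertScaleAbs(m,alpha=1.5,beta=10))
for a in(1.85,):
  for y in (-.045,.045):
    p=bar(a)+y*np.array([.1077,.9942,0]); print(y,proj("scene",p),proj("top",p))
E
```

```text
21.8 [0.51970717 0.03918013 0.3097956 ] 0.059652747240745936 [-0.058  0.159  1.469 -0.     1.513  1.62 ]
[0.68776897 0.07844019 0.21652883]
[0.58790891 0.08925609 0.22346825]
[0.50393966 0.09835085 0.18125132]
-0.045 [192.31722391 137.93104674] [235.09310156 130.36955503]
0.045 [162.1976063  150.65130602] [205.57980285 126.31757772]
```

View pics/e1.png

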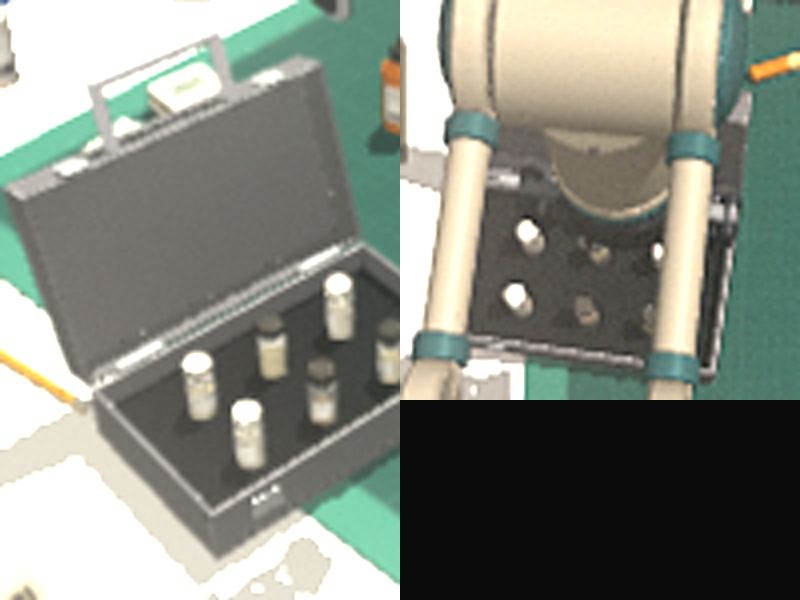

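All six vials stand in their seats, with the front caps at scene crop (247,410), (321,370) and (390,335). The bar appears 2 px lower than predicted, so I'll zoom in on it.

```bash
python3 - <<'E'
import cv2,numpy as np
a=cv2.imread("pics/raw_top0.png")[112:152,180:260]; b=cv2.imread("pics/raw_scene0.png")[125:170,150:230]
a=cv2.resize(a,None,fx=7,fy=7,interpolation=2); b=cv2.resize(b,None,fx=7,fy=7,interpolation=2)
m=np.vstack([a,b])
for i in range(0,80,10):
    cv2.putText(m,str(180+i),(i*7,8),0,.3,(0,0,255),1); cv2.putText(m,str(150+i),(i*7,288),0,.3,(0,0,255),1)
for j in range(0,40,5):
    cv2.putText(m,str(112+j),(0,j*7+3),0,.3,(0,0,255),1); cv2.putText(m,str(125+j),(0,j*7+283),0,.3,(0,0,255),1)
cv2.imwrite("pics/e2.png",m)
E
```

```text
(no output)
```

View pics/e2.png

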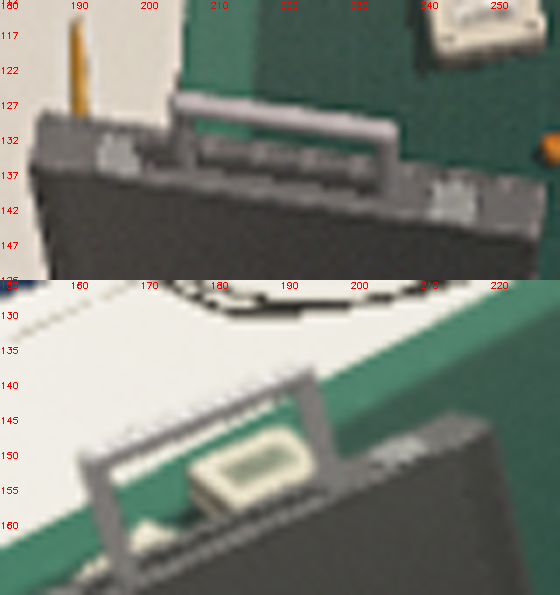

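Against e2, bar ends at top raw (205.3,126), (235.7,130.2) and scene (162.1,150.6), (193.6,138.3), the predictions agree to about 1 px or better. Next I move above the bar and turn the gripper by 90°.

{"method": "servo_tool", "body": {
  "series": "0.033 -0.012 0 0 0 0 0.3; 0.066 -0.024 0 0 0 0 0.3; 0.1 -0.036 0 0 0 0 0.3; 0.133 -0.048 0 0 0 0 0.3; 0.163 -0.057 0 0 0 0 0.3"
}}

```text
clock: 22.4
position: [0.6888, 0.0789, 0.307]
ee_rot: [0.0, 0.999, -0.054, -0.002]
contact_force: [0.4, 0.6, 0.6]
width: 0.0598
gripper_force: 0.0
```

{"method": "servo_tool", "body": {
  "series": "0 0 0 0 0 -7 0.3; 0 0 0 0 0 -15 0.3; 0 0 0 0 0 -22 0.3; 0 0 0 0 0 -30 0.3"
}}

```text
clock: 22.8
position: [0.6874, 0.0784, 0.307]
ee_rot: [-0.0, 0.978, 0.209, -0.002]
contact_force: [-0.1, -0.5, -0.1]
width: 0.0601
gripper_force: 0.0
```

{"method": "servo_tool", "body": {
  "series": "0 0 0 0 0 -7 0.3; 0 0 0 0 0 -15 0.3; 0 0 0 0 0 -22 0.3; 0 0 0 0 0 -30 0.3"
}}

```text
clock: 23.2
position: [0.6873, 0.0783, 0.3072]
ee_rot: [-0.001, 0.89, 0.455, -0.002]
contact_force: [0.3, -0.1, 0.4]
width: 0.0598
gripper_force: 0.0
```

{"method": "servo_tool", "body": {
  "series": "0 0 0 0 0 -7 0.3; 0 0 0 0 0 -15 0.3; 0 0 0 0 0 -22 0.3; 0 0 0 0 0 -30 0.3; 0 0 0 0 0 -30 0.3"
}}

```text
clock: 23.7
position: [0.6873, 0.0783, 0.3074]
ee_rot: [-0.001, 0.744, 0.668, -0.002]
contact_force: [-0.7, -0.3, -0.3]
width: 0.0597
gripper_force: 0.0
```

{"method": "servo_tool", "body": {
  "series": "0 0 0 0 0 0 0.3; 0 0 0 0 0 0 0.3; 0 0 0 0 0 0 0.3"
}}

```text
clock: 24.0
position: [0.6878, 0.0783, 0.3094]
ee_rot: [-0.0, 0.745, 0.668, -0.0]
contact_force: [1.3, -1.0, 0.8]
width: 0.0595
gripper_force: 0.0
```

```bash
python3 - <<'E'
from h import *
import cv2
s=manip.get_state(); print(s["clock"],s["position"],s["width"],s["qpos"].round(3),rot(s["ee_rot"]).as_matrix().round(4).tolist())
print(tool(bar(1.85)-[0,0,.019]))
im=eyes.get_image("scene")[:,:,::-1]; cv2.imwrite("pics/raw_scene1.png",im)
E
```

```text
24.0 [0.68782072 0.07829822 0.30939443] 0.05952206224368892 [ 0.013  0.434  1.074 -0.     1.634  0.122] [[0.1087, 0.9941, -0.0006], [0.9941, -0.1087, -0.0001], [-0.0002, -0.0006, -1.0]]
[ 1.57329740e-04 -1.59710641e-06  1.11865595e-01]
```

{"method": "servo_tool", "body": {
  "series": "0 0 0.03 0 0 0 0.3; 0 0 0.06 0 0 0 0.3; 0 0 0.09 0 0 0 0.3; 0 0 0.112 0 0 0 0.3; 0 0 0.112 0 0 0 0.3"
}}

```text
clock: 24.55
position: [0.6856, 0.0783, 0.1939]
ee_rot: [-0.003, 0.744, 0.668, -0.003]
contact_force: [0.4, -0.6, 0.1]
width: 0.0599
gripper_force: 0.0
```

{"method": "servo_tool", "body": {
  "series": "0 0 0 0 0 0 0.6; 0 0 0 0 0 0 0.6; 0 0 0 0 0 0 0.6; 0 0 0 0 0 0 0.6"
}}

```text
clock: 24.95
position: [0.6885, 0.0783, 0.1992]
ee_rot: [0.001, 0.744, 0.668, 0.001]
contact_force: [0.9, 0.5, -0.6]
width: 0.0344
gripper_force: 0.0
```

```bash
python3 - <<'E'
from h import *
import cv2
s=manip.get_state(); print(s["clock"],s["position"],s["width"],s["contact_force"],s["gripper_force"])
im=eyes.get_image("scene")[:,:,::-1]
a=cv2.imread("pics/raw_scene1.png")[100:180,140:220]; b=im[100:180,140:220]
cv2.imwrite("pics/f1.png",cv2.resize(np.hstack([a,b]),None,fx=5,fy=5,interpolation=2))
print(tool(bar(1.85)-[0,0,.019]), proj("scene",bar(1.85)))
E
```

```text
24.95 [0.68851652 0.07833656 0.19922144] 0.03441716791978962 [ 0.86214002  0.46581176 -0.60978572] 0.0
[ 7.29087262e-05 -5.97562884e-04  1.38214428e-03] [177.6317984  144.13306506]
```

View pics/f1.png

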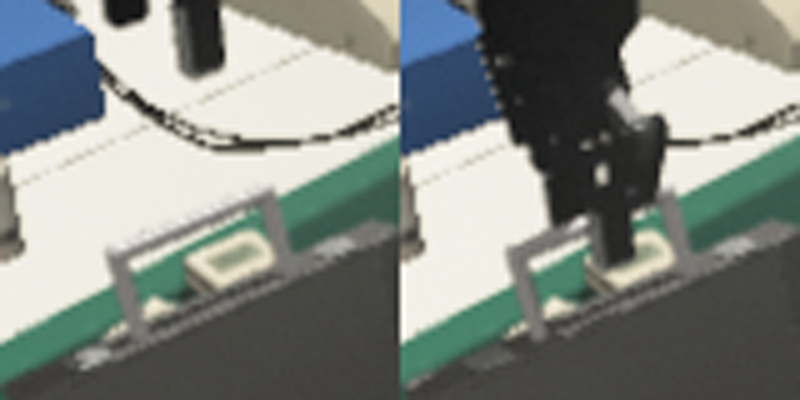

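The fingers straddle the middle of the bar: the front finger is at crop (610,240), and the bar passes behind it. Closing.

{"method": "servo_tool", "body": {
  "series": "0 0 0.001 0 0 0 0.95; 0 0 0.001 0 0 0 0.95; 0 0 0.001 0 0 0 0.95; 0 0 0.001 0 0 0 0.95; 0 0 0.001 0 0 0 0.95",
  "squeeze": 40
}}

```text
clock: 25.5
position: [0.6865, 0.0784, 0.197]
ee_rot: [-0.001, 0.744, 0.668, -0.001]
contact_force: [-5.8, 0.3, 4.0]
width: 0.0085
gripper_force: 39.1
```

```bash
cat >> h.py <<'E'
CX=np.array([.9942,-.1077,0]);CY=np.array([.1077,.9942,0])
def tcp(a,t):
    "TCP pos & rotation with bar gripped at lid angle a, tool tilted t (rad) forward from vertical; tool x=CY"
    z=np.sin(t)*CX-np.cos(t)*np.array([0,0,1]); y=np.cross(z,CY)
    return bar(a)+.019*z, R.from_matrix(np.c_[CY,y,z])
def rows(a0,t0,al,tl):
    p0,R0=tcp(a0,t0)
    for a,t in zip(al,tl):
        p,Q=tcp(a,t); d=R0.inv().apply(p-p0); w=(R0.inv()*Q).as_rotvec(degrees=True)
        print(np.degrees(a).round(1),np.round(d,4),w.round(1))
E
python3 - <<'E'
from h import *
s=manip.get_state(); print(s["clock"],s["position"],s["width"],s["contact_force"],s["gripper_force"],s["moment"])
a=np.radians(np.linspace(106,45,21)); a[0]=1.85; t=np.radians(np.linspace(0,45,21))
for k in range(0,20,5): rows(a[k],t[k],a[k+1:k+6],t[k+1:k+6])
E
```

```text
25.5 [0.6865413  0.07844434 0.19696835] 0.00845772572774394 [-5.79718278  0.27800805  4.00586917] 39.142234325408936 [ 0.05770372  0.85444296 -0.04038579]
103.0 [-0.     -0.0086 -0.0031] [-2.3 -0.   0. ]
99.9 [-0.     -0.0174 -0.0057] [-4.5  0.   0. ]
96.8 [-0.     -0.0263 -0.0079] [-6.8 -0.  -0. ]
93.8 [-0.     -0.0353 -0.0095] [-9. -0. -0.]
90.8 [-0.     -0.0444 -0.0107] [-11.3   0.    0. ]
87.7 [-0.     -0.0088 -0.0024] [-2.3  0.   0. ]
84.6 [-0.     -0.0178 -0.0044] [-4.5 -0.  -0. ]
81.6 [-0.     -0.0268 -0.0058] [-6.8 -0.  -0. ]
78.6 [-0.     -0.0359 -0.0068] [-9. -0. -0.]
75.5 [-0.     -0.045  -0.0073] [-11.3  -0.   -0. ]
72.4 [-0.     -0.009  -0.0018] [-2.3 -0.   0. ]
69.4 [-0.    -0.018 -0.003] [-4.5 -0.   0. ]
66.4 [-0.     -0.0271 -0.0038] [-6.8  0.   0. ]
63.3 [-0.     -0.0362 -0.0041] [-9. -0.  0.]
60.3 [-0.     -0.0454 -0.0039] [-11.3  -0.    0. ]
57.2 [-0.     -0.0091 -0.0011] [-2.3  0.  -0. ]
54.2 [-0.     -0.0182 -0.0017] [-4.5  0.  -0. ]
51.1 [-0.     -0.0273 -0.0017] [-6.8  0.  -0. ]
48.1 [-0.     -0.0364 -0.0013] [-9. -0. -0.]
45.0 [-0.     -0.0455 -0.0004] [-11.3  -0.   -0. ]
```

{"method": "servo_tool", "body": {
  "series": "0 -0.0086 -0.0031 -2.3 0 0 0.95; 0 -0.0174 -0.0057 -4.5 0 0 0.95; 0 -0.0263 -0.0079 -6.8 0 0 0.95; 0 -0.0353 -0.0095 -9 0 0 0.95; 0 -0.0444 -0.0107 -11.3 0 0 0.95"
}}

```text
clock: 26.0
position: [0.645, 0.0832, 0.2075]
ee_rot: [0.075, 0.74, 0.665, 0.068]
contact_force: [1.9, 0.8, -3.4]
width: 0.0084
gripper_force: 39.8
```

{"method": "servo_tool", "body": {
  "series": "0 0 0 0 0 0 0.95; 0 0 0 0 0 0 0.95; 0 0 0 0 0 0 0.95"
}}

```text
clock: 26.3
position: [0.6452, 0.0831, 0.2075]
ee_rot: [0.074, 0.741, 0.665, 0.066]
contact_force: [1.6, 0.8, -1.2]
width: 0.0086
gripper_force: 39.9
```

```bash
python3 - <<'E'
from h import *
s=manip.get_state(); print(s["clock"],s["position"],s["width"],s["contact_force"],s["gripper_force"],s["moment"],s["qpos"].round(3))
print(tcp(np.radians(90.8),np.radians(11.3))[0])
E
```

```text
26.3 [0.64520021 0.08312282 0.20746259] 0.008590602443213092 [ 1.58850418  0.75023504 -1.21922894] 39.92877423763275 [ 0.13609085 -0.15437093  0.01653315] [ 0.037  0.303  1.544 -0.031  1.099  0.157]
[0.64381142 0.08320119 0.20818274]
```

Forces stay low, so I continue along the arc.

{"method": "servo_tool", "body": {
  "series": "0 -0.0088 -0.0024 -2.3 0 0 0.95; 0 -0.0178 -0.0044 -4.5 0 0 0.95; 0 -0.0268 -0.0058 -6.8 0 0 0.95; 0 -0.0359 -0.0068 -9 0 0 0.95; 0 -0.045 -0.0073 -11.3 0 0 0.95"
}}

```text
clock: 26.8
position: [0.6007, 0.0882, 0.207]
ee_rot: [0.147, 0.729, 0.655, 0.133]
contact_force: [2.0, 1.3, -0.4]
width: 0.0084
gripper_force: 39.7
```

{"method": "servo_tool", "body": {
  "series": "0 -0.009 -0.0018 -2.3 0 0 0.95; 0 -0.018 -0.003 -4.5 0 0 0.95; 0 -0.0271 -0.0038 -6.8 0 0 0.95; 0 -0.0362 -0.0041 -9 0 0 0.95; 0 -0.0454 -0.0039 -11.3 0 0 0.95"
}}

```text
clock: 27.3
position: [0.5584, 0.093, 0.1948]
ee_rot: [0.219, 0.711, 0.638, 0.198]
contact_force: [-0.5, -4.6, 4.9]
width: 0.0083
gripper_force: 39.9
```

{"method": "servo_tool", "body": {
  "series": "0 0 0 0 0 0 0.95; 0 0 0 0 0 0 0.95; 0 0 0 0 0 0 0.95"
}}

```text
clock: 27.6
position: [0.557, 0.093, 0.1937]
ee_rot: [0.218, 0.712, 0.639, 0.196]
contact_force: [-3.6, 1.0, 6.1]
width: 0.0086
gripper_force: 40.5
```

```bash
python3 - <<'E'
from h import *
s=manip.get_state(); print(s["clock"],s["position"],s["width"],s["contact_force"],s["gripper_force"],s["moment"],s["qpos"].round(3))
p,Q=tcp(np.radians(60.3),np.radians(33.9)); print(p, (rot(s["ee_rot"]).inv()*Q).as_rotvec(degrees=True))
E
```

```text
27.6 [0.5570148  0.09300166 0.19373459] 0.008631656102442313 [-3.59325452  0.95158648  6.14361657] 40.536115765571594 [0.21572937 0.27319663 0.03048639] [ 0.126  0.058  2.057 -0.294  0.461  0.46 ]
[0.55538475 0.09277862 0.1928721 ] [ 0.17307223 -0.04699904 -0.02746083]
```

```bash
python3 - <<'E'
from h import *
d=np.radians
rows(d(60.3),d(33.9),d(np.array([57.2,54.2,51.1,48.1,45.])),d(np.array([33.,32.4,31.6,30.8,30.])))
E
```

```text
57.2 [-0.     -0.0103 -0.0011] [ 0.9 -0.   0. ]
54.2 [-0.     -0.0202 -0.0017] [1.5 0.  0. ]
51.1 [-0.     -0.0304 -0.0017] [2.3 0.  0. ]
48.1 [-0.     -0.0404 -0.0013] [3.1 0.  0. ]
45.0 [-0.     -0.0507 -0.0003] [3.9 0.  0. ]
```

{"method": "servo_tool", "body": {
  "series": "0 -0.0103 -0.0011 0.9 0 0 0.95; 0 -0.0202 -0.0017 1.5 0 0 0.95; 0 -0.0304 -0.0017 2.3 0 0 0.95; 0 -0.0404 -0.0013 3.1 0 0 0.95; 0 -0.0507 -0.0003 3.9 0 0 0.95"
}}

```text
clock: 28.1
position: [0.5143, 0.0978, 0.1644]
ee_rot: [0.193, 0.719, 0.645, 0.174]
contact_force: [0.9, 5.2, -0.2]
width: 0.0085
gripper_force: 41.5
```

{"method": "servo_tool", "body": {
  "series": "0 0 0 0 0 0 0.95; 0 0 0 0 0 0 0.95; 0 0 0 0 0 0 0.95; 0 0 0 0 0 0 0.95; 0 0 0 0 0 0 0.95"
}}

```text
clock: 28.6
position: [0.5136, 0.0979, 0.1638]
ee_rot: [0.192, 0.719, 0.645, 0.173]
contact_force: [-1.3, 5.9, 2.9]
width: 0.0086
gripper_force: 41.7
```

```bash
python3 - <<'E'
from h import *
import cv2
s=manip.get_state(); print(s["clock"],s["position"],s["width"],s["contact_force"],s["gripper_force"],s["qpos"].round(3))
g=s["position"]-.019*rot(s["ee_rot"]).as_matrix()[:,2]
h=case(CASE,(.07,0,.042)); v=g-h; x=-v@CX; z=v[2]
print("grasp",g,"radius",np.hypot(x,z),"angle",np.degrees(np.arctan2(z,x)-np.arctan2(12,185)))
im={n:eyes.get_image(n)[:,:,::-1] for n in("scene","top")}
a=cv2.resize(im["scene"][130:280,140:270],None,fx=4,fy=4,interpolation=2); b=cv2.resize(im["top"][115:215,170:270],None,fx=4,fy=4,interpolation=2)
m=np.zeros((600,800,3),np.uint8); m[:600,:400]=a[:,:400]; m[:400,400:]=b
cv2.imwrite("pics/g1.png",m)
for A in(40,45,50):
  for l in(-.045,.045): p=bar(np.radians(A))+l*CY; print(A,(proj("scene",p)-[140,130])*4,(proj("top",p)-[170,115])*4+[400,0])
  for l in(-.115,.115):
    r=np.radians(A); p=case(CASE,(.07-.14*np.cos(r),l,.042+.14*np.sin(r))); print("  edge",(proj("scene",p)-[140,130])*4,(proj("top",p)-[170,115])*4+[400,0])
E
```

```text
28.6 [0.5136379  0.09788435 0.16383991] 0.0085504919156269 [-1.31590365  5.86258917  2.87417992] 41.73888087272644 [ 0.14   0.049  2.117 -0.267  0.479  0.455]
grasp [0.50419066 0.09888538 0.18029432] radius 0.1845451926513419 angle 44.82534126122418
40 [405.07047147 233.35529793] [624.42841724 326.40440792]
40 [283.95026041 300.39814326] [507.03883102 310.12959412]
  edge [460.80964878 212.59747762] [720.65983343 314.53109639]
  edge [160.7752659 380.114066 ] [431.25807492 274.45008236]
45 [392.27700284 209.48799605] [625.90014229 308.54805143]
45 [270.31777168 275.26377327] [507.63252791 292.16216243]
  edge [452.55612232 195.75781557] [722.1546423  302.03827873]
  edge [150.87089888 361.14336126] [431.02071747 261.73579123]
50 [378.4956889  186.23497334] [627.66462567 289.51402685]
50 [255.82194939 250.68013064] [508.63255309 273.03366877]
  edge [443.49598259 179.24345075] [723.79876994 288.65986857]
  edge [140.37604376 342.35655265] [431.12938522 248.16466647]
```

View pics/g1.png

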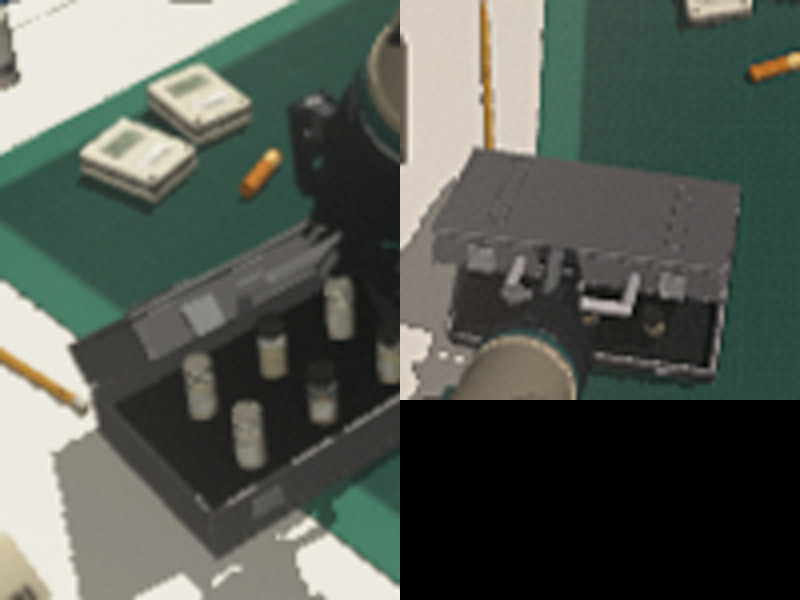

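The lid is held half open. The bar ends in the top view are at about (515,293) and (628,303), against a 45° prediction of (508,292) and (626,308), and the kinematics give 44.8°. The five vials in view are unmoved; the front right one sits partly at the crop edge.

```bash
python3 -c "
from rig import manip
print(manip.sign_off())"
```

```text
the job is handed in; nothing more can be done
None
```

The three loose vials are pushed to the bottom of the front-row seats, the rear row is still seated, and the gripper is holding the lid by its bar at about 45° (44.8° measured); I handed the job in at about 29 s.

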